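# Release and slide off a terminal cover

## Robot

A 6-joint arm with a two-finger parallel gripper is mounted at the origin on a cart in front of the work surface, level with it; the furniture and walls round the work are solid. World frame = base frame: x ahead of the robot, y to its left, z up, the work surface at z = 0. Lengths are in m, angles in rad, forces in N, time in s.
With the tool pointing down it reaches from about 0.25 to 0.775 m from the base axis. Payload 4 kg.
Tool frame: the origin (TCP) lies at the very end of the fingers, on their centre line; the grasp point (between the pads) lies 19 mm behind it; y points along the fingers, x is the direction in which the jaws open and shut, and the axes are right-handed (so a half turn about y gives the same grasp; the last joint's range is limited). The gripper opens to 94 mm and grips with 3 to 60 N. Pads are 16 mm wide; open, the fingers measure 119 mm over their backs; the gripper's body (75 mm by 177 mm) begins 78 mm behind the grasp point.
Start: joints at [1.079, 0.087, 1.371, -0, 1.684, -0.103], TCP at [0.209, 0.509, 0.206] pointing down, gripper open.
Joint ranges: [-3.1, 3.1], [-0.76, 2.03], [0.27, 2.55], [-1.08, 4.22], [0.17, 2.65], [-2.57, 2.57]. Speed limits (rad/s): [2.79, 2.79, 3.14, 3.14, 3.14, 3.14].

## Interface

Orientations are given as [roll, pitch, yaw] about the fixed x, y, z axes, in that order (R = Rz(yaw) Ry(pitch) Rx(roll)).
In Python, from bench import robot gives the robot as it stands.
- The arm moves only by the shell command python3 -m handwheel 'ROWS' [OPENING]. ROWS is JSON, a list of rows, each an object with "delta_pos": the shift along the tool's x, y, z in mm, a list of three; "yaw": the turn about the tool's y in rad. A call has 1 to 12 rows; each row is the pose to reach, as a shift and turn from the pose commanded when the call began, along the tool's axes at that moment; what a row does not reach only later rows make up. A row lasts 1/10 s, in which the tool goes at most 50 mm and 8.59 degrees, less where a joint would pass 70% of its speed; a pose out of reach is approached as far as the arm can. A call with a gripper value outside its range is refused whole. OPENING is the closure in counts, from 0 (fully open) to 255 (shut), set as the call begins (- or left out, the last holds). The fingers move at their own pace and stop on an object; the grip force is fixed at half the most. Time passes only in rows, so rows that repeat a pose let the fingers close. It gives the time, the measured TCP pose, the force and the opening at its end, in the units of the state.
- robot.get_obs(): the state, without advancing time (a new reading comes with each control period).
- robot.snapshot(name): name is "side" or "top"; returns a dict with "image" (400x640x3 uint8, red, green, blue), "fx", "fy", "cx", "cy" (pixels), "rvec" (rotation vector, rad) and "tvec" (3), from world to camera coordinates, as OpenCV has them. Camera axes: x right, y down, z forward; pixel columns grow to the right and rows downward; lengths in m; the calibration is good to about 2 mm. A picture is of the moment at which its call begins. There is no depth.
- robot.close_job(): hands the job in, once; it reports no verdict.
The state is a dict: "time": time; "joint_positions": joint angles; "qvel": joint speeds; "joint_torque": joint torques, N m; "tool_pos": TCP position; "ee_rot": TCP orientation; "wrist_force": force on the tool from outside, world axes, zero at the start; "wrist_torque": the same for the moment, N m; "width": finger opening in m.
Only numpy, scipy, OpenCV 4.12 (cv2) and the standard library are available. Lean on these libraries where they do the work, as an engineer would, in place of code of your own. Each camera call takes 0.05 s, during which the arm holds its last target.

## Task

Open up the terminal box for wiring: press its orange snap tab all the way down with the fingertips (it stays down), then push the released white cover by its ridge along the tray, off the terminals and onto the empty half of the box, until all the terminal screws are uncovered and the cover lies flat there. Nothing is to be gripped or lifted, and the tools and parts lying around the box stay where they are.

Things in the scene. Friction and masses are not known exactly. Their poses are not given: they have to be found in the camera images.
- terminal_box: fixed terminal box: grey open tray on a black base, 80 (its x) by 210 mm (its y), walls 6 mm thick, tops 40 mm above the bench; turned up to 0.55 rad. Origin: centre of its underside, z up. Inside, a track 68 mm wide, 30 mm above the bench; end walls at y -97 and +97 mm. The -y half is the cover's seat; the +y half is empty and plain. The tab stands outside the -x wall
- seat (a point): centre of the seat at track height, at x 0, y -54, z 30 mm in the box's frame; six brass terminals with screws lie in a pit round it (box y -90 to -18 mm), all below the track. Note: right of the box (towards the robot's -y) fixed equipment stands on the bench, a bag sealer with its arm raised to about 0.27 m; pass above it
- cover: loose white cover, 65 (its x) by 84 mm (its y), 8 mm thick, about 60 g, axes as the box's; origin: centre of its underside. It starts on the seat (origin at point seat), 2 mm short of the tab's tooth, which stops it until the tab is down; then it slides to the box's +y with under 1 N of friction, up to y +55 mm in the box's frame. All terminals are bare from y +24 mm on
- ridge (a point): centre of the top of the push ridge across the middle of the cover: 40 mm long (cover x), 8 mm thick (cover y), standing 14 mm above the cover's flat top; its top is 22 mm above the cover's underside, 52 mm above the bench
- tab_top (a point): centre of the flat top of the orange snap tab's push pad, 26 (box x) by 28 mm (box y), 52 mm above the bench when up, 44 mm when down (always above the box walls); at x -55, y -6 mm in the box's frame; moves with the tab
- snap_tab (a joint): travel of the snap tab, m: 0 up (locked), 0.008 fully down (released). It moves straight down against about 3 N of friction, has no return spring and stays where it is left; the cover passes only when it is pressed in by at least 0.0065
- stamp: inspection stamp with a wooden knob on a black foot, 26x34x64 mm, standing; a bystander to be left alone. Origin: centre of its underside
- driver: small screwdriver with a yellow handle, 24x159x23 mm, lying; a bystander to be left alone. Origin: centre of its underside
- plug: black two-pin connector, 8x59x7 mm, lying; a bystander to be left alone. Origin: centre of its underside
- cutters: side cutters with blue grips, 48x126x13 mm, lying; a bystander to be left alone. Origin: centre of its underside
- gauge: grey pin gauge, 13x78x13 mm, lying; a bystander to be left alone. Origin: centre of its underside

How it is judged:
On the way, in this order (a step that is already met when the one before it is completed fails the run):
1. the snap tab is pressed fully down while the cover is still on its seat (value of joint snap_tab above 0.0065 m and y of cover in the frame of terminal_box below -0.046 m), for 0.1 s.
2. the cover has been pushed off the terminals onto the empty half (y of cover in the frame of terminal_box above 0.026 m and x of cover in the frame of terminal_box between -0.006 and 0.006 m and z of cover in the frame of terminal_box between 0.026 and 0.034 m and angle between cover's own z axis and vertical below 0.08 rad), for 0.2 s.
At the end, for the whole second after the job is handed in: The cover lies flat (within 0.08 rad) and still on the track of the empty half, its origin beyond y +26 mm in the box's frame and within 6 mm of the track's middle line, its underside within 4 mm of the track; the tab is still down by 6 mm or more (all of step 2 and value of joint snap_tab above 0.006 m and linear speed of cover below 0.01 m/s); the robot touches nothing.
It fails at once if the cover is lifted or tipped up: it rises more than 6 mm off the track or tilts more than 0.15 rad (z of cover in the frame of terminal_box above 0.036 m or angle between cover's own z axis and vertical above 0.15 rad).
It fails at once if the stamp, screwdriver, connector, side cutters or pin gauge is moved more than 15 mm (distance of any of stamp, driver, plug, cutters, gauge from where it was at the start of the episode above 0.015 m).
It also fails if it takes over 48 s, if anything falls off the work surface, if the arm or the gripper's body presses on something with over 40 N, if the wrist force passes 120 N, or if a joint passes its speed limit or range.

## Working session

There is one attempt and no reset: what is moved stays moved. The work goes in short steps, Python scripts to look and compute and a shell command to move; the robot and the scene stay as the last step left them, time stands still between calls to the robot, and variables do not carry over. Pictures are saved under pics/ and viewed, and the job is handed in when it is done.

```bash
mkdir -p pics; cat > h.py <<'E'
import numpy as np, cv2
from bench import robot
def snap(n,f):
    s=robot.snapshot(n); cv2.imwrite('pics/'+f+'.png',s['image'][:,:,::-1]); 
    np.savez('pics/'+f+'.npz',**{k:np.array(v) for k,v in s.items()}); return s
def load(f): return np.load('pics/'+f+'.npz')
def ray(s,uv,z):
    R=cv2.Rodrigues(np.array(s['rvec'],float))[0]; t=np.array(s['tvec'],float).ravel()
    d=R.T@np.array([(uv[0]-s['cx'])/s['fx'],(uv[1]-s['cy'])/s['fy'],1.]); c=-R.T@t
    return c+d*(z-c[2])/d[2]
def proj(s,p):
    R=cv2.Rodrigues(np.array(s['rvec'],float))[0]; t=np.array(s['tvec'],float).ravel()
    q=R@np.array(p,float)+t; return np.array([s['fx']*q[0]/q[2]+s['cx'],s['fy']*q[1]/q[2]+s['cy']])
E
python3 - <<'E'
from h import *
snap('top','top0');snap('side','side0')
o=robot.get_obs(); print({k:np.round(o[k],3) for k in o})
E
```

```text
{'time': np.float64(0.1), 'joint_positions': array([ 1.079,  0.088,  1.372,  0.   ,  1.684, -0.103]), 'qvel': array([ 0.001, -0.   , -0.005,  0.001, -0.001,  0.   ]), 'joint_torque': array([ 2.0000e-03, -3.4125e+01, -3.0330e+01,  7.2000e-02,  3.0000e-02,
       -0.0000e+00]), 'tool_pos': array([0.208, 0.509, 0.204]), 'ee_rot': array([-1.571,  0.002,  1.182]), 'wrist_force': array([-0.058, -0.254,  0.539]), 'wrist_torque': array([ 0.017, -0.058,  0.001]), 'width': np.float64(0.094)}
```

View pics/top0.png

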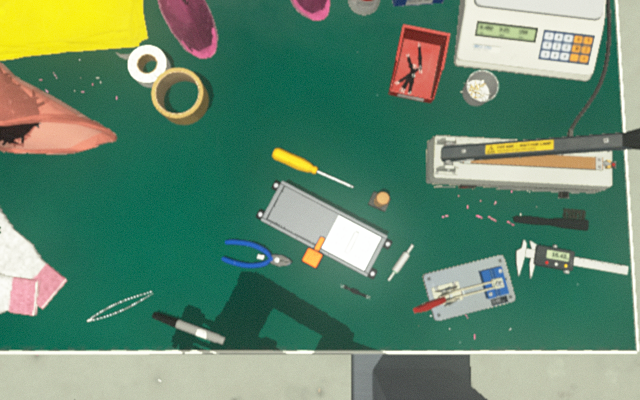

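View pics/side0.png

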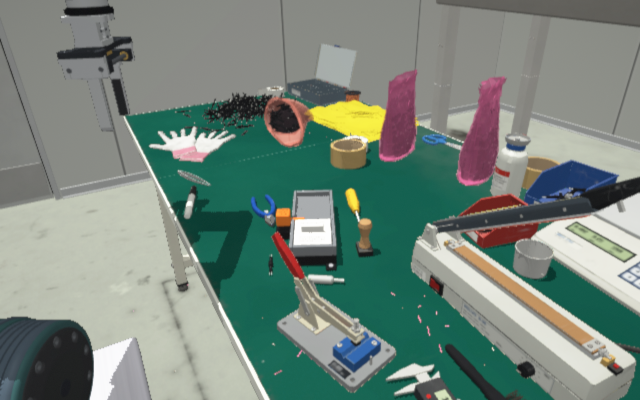

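The top view shows the box from (258,214) to (390,245), the white cover at (353,244), the orange tab pad at (313,257), and bystanders on all sides. In the side view the box is at (313,225). I'll zoom in and measure.

```bash
python3 - <<'E'
from h import *
for n,(a,b,c,d) in {'top0':(140,320,210,450),'side0':(170,300,220,390)}.items():
    s=load(n); im=s['image'][a:b,c:d,::-1]; k=800//(d-c) if n=='top0' else 4
    k=min(k,600//(b-a)); cv2.imwrite(f'pics/{n}z.png',cv2.resize(im,None,fx=k,fy=k,interpolation=cv2.INTER_CUBIC)); print(n,k)
    hsv=cv2.cvtColor(s['image'],cv2.COLOR_RGB2HSV)
    R=cv2.Rodrigues(s['rvec'])[0]; print('cam',-R.T@s['tvec'].ravel(), s['fx'])
    print('tcp',proj(s,[.209,.509,.206]))
E
```

```text
top0 3
cam [0.43730768 0.27714613 0.93550506] 513.2358454889313
tcp [148.80385887 425.36839697]
side0 4
cam [ 0.16865676 -0.36925431  0.45001426] 437.0660702387925
tcp [117.26970473 121.27811849]
```

```bash
sleep 1; ls pics
```

```text
side0.npz
side0.png
side0z.png
top0.npz
top0.png
top0z.png
```

View pics/top0z.png

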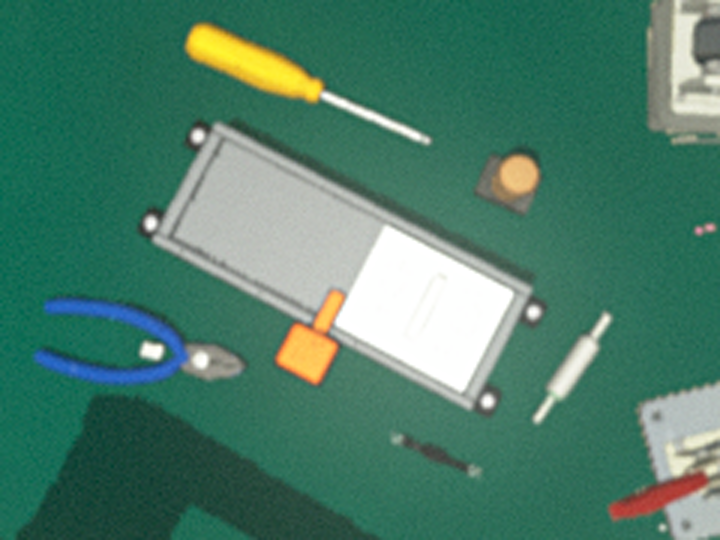

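View pics/side0z.png

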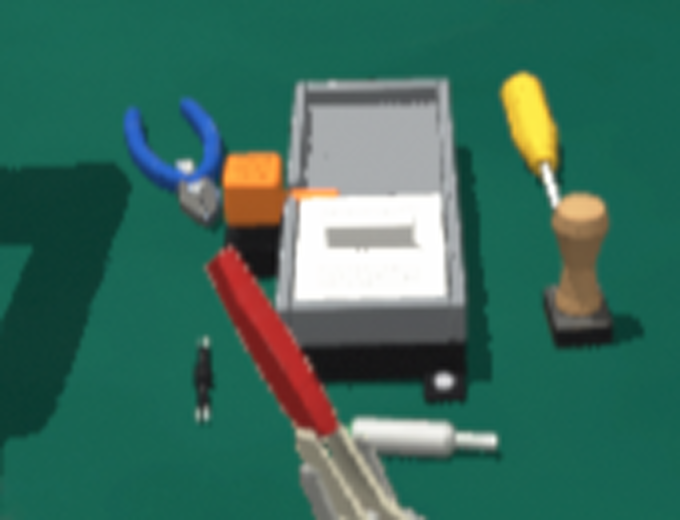

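Zoomed top view: tray corners are near (218,125), (532,287), (472,407) and (155,240) in zoomed pixels (scale 3, offset 210,140). The cover and ridge show up clearly, and the pad is at (308,353).

```bash
cat >> h.py <<'E'
def masks(s):
    im=s['image']; hsv=cv2.cvtColor(im,cv2.COLOR_RGB2HSV)
    roi=np.zeros(im.shape[:2],np.uint8); roi[175:285,250:400]=255
    w=cv2.inRange(hsv,(0,0,215),(180,40,255))&roi
    o=cv2.inRange(hsv,(5,130,150),(20,255,255))&roi
    return w,o
def big(m):
    return max(cv2.findContours(m,cv2.RETR_EXTERNAL,cv2.CHAIN_APPROX_NONE)[0],key=cv2.contourArea)
E
python3 - <<'E'
from h import *
s=load('top0'); w,o=masks(s)
def cen(P): return P.mean(0)
C=cv2.boxPoints(cv2.minAreaRect(big(w)))
P=np.array([ray(s,u,.038) for u in C]); print('cover',P.mean(0).round(4),[np.linalg.norm(P[i]-P[i-1]).round(4) for i in range(4)])
T=np.array([(218,125),(532,287),(472,407),(155,240)])/3+[210,140]-.33
P2=np.array([ray(s,u,.040) for u in T]); print('tray',P2.mean(0).round(4),[np.linalg.norm(P2[i]-P2[i-1]).round(4) for i in range(4)])
e=(P2[0]+P2[3]-P2[1]-P2[2])/2; th=np.arctan2(-e[0],e[1]); print('tray yaw',th)
e=max([P[1]-P[0],P[2]-P[1]],key=np.linalg.norm); e=e*np.sign(e[1]); print('cover yaw',np.arctan2(-e[0],e[1]))
# pad: erode away arm
oo=cv2.morphologyEx(o,cv2.MORPH_OPEN,np.ones((9,9),np.uint8)); r=cv2.minAreaRect(big(oo)); print('pad px',r, ray(s,r[0],.052).round(4))
for nm,ps in dict(side=None).items(): pass
b=P2.mean(0)[:2]; R=np.array([[np.cos(th),-np.sin(th)],[np.sin(th),np.cos(th)]])
for n,q in dict(seat=(0,-.054),tab=(-.055,-.006)).items(): print(n,b+R@q)
# bystanders & ends in box frame
for n,u in dict(cut=(242,365),cutmid=(200,360),plugL=(395,437),plugR=(477,472),gT=(608,315),gB=(537,420),st=(505,185),stknob=(520,172),drvtip=(430,142),drv=(320,92),drvend=(195,45)).items():
    p=ray(s,np.array(u)/3+[210,140]-.33,.012)[:2]; print(n,p.round(3),'box',(R.T@(p-b)).round(3))
sd=load('side0')
hs=cv2.cvtColor(sd['image'],cv2.COLOR_RGB2HSV); print('proj side seat/ridge/tab',[(proj(sd,[*(b+R@np.array(q[:2])),q[2]])-[220,170])*4 for q in [(0,-.054,.052),(-.055,-.006,.052),(-.04,.105,.04),(.04,.105,.04),(-.04,-.105,.04),(.04,-.105,.04)]])
E
```

```text
cover [0.4645 0.2207 0.038 ] [np.float64(0.0856), np.float64(0.0665), np.float64(0.0862), np.float64(0.0663)]
tray [0.4898 0.267  0.04  ] [np.float64(0.0768), np.float64(0.2064), np.float64(0.0778), np.float64(0.2077)]
tray yaw -0.48021812793562574
cover yaw -0.4838160719960153Traceback (most recent call last):
  File "<stdin>", line 11, in <module>
  File "h.py", line 21, in big
    return max(cv2.findContours(m,cv2.RETR_EXTERNAL,cv2.CHAIN_APPROX_NONE)[0],key=cv2.contourArea)
ValueError: max() iterable argument is empty
```

```bash
python3 - <<'E'
from h import *
s=load('top0'); hsv=cv2.cvtColor(s['image'],cv2.COLOR_RGB2HSV)
print(hsv[257,313])
m=cv2.inRange(hsv,(3,120,120),(25,255,255)); m[:230]=0;m[275:]=0;m[:,:295]=0;m[:,330:]=0
oo=cv2.morphologyEx(m,cv2.MORPH_OPEN,np.ones((8,8),np.uint8)); r=cv2.minAreaRect(big(oo)); print('pad px',r, ray(s,r[0],.052).round(4))
b=np.array([.4898,.267]); th=-.482
R=np.array([[np.cos(th),-np.sin(th)],[np.sin(th),np.cos(th)]])
for n,q in dict(seat=(0,-.054),tab=(-.055,-.006)).items(): print(n,b+R@q)
for n,u in dict(cut=(242,365),cutmid=(200,360),plugL=(395,437),plugR=(477,472),gT=(608,315),gB=(537,420),st=(505,185),stknob=(520,172),drvtip=(430,142),drv=(320,92),drvend=(195,45)).items():
    p=ray(s,np.array(u)/3+[210,140]-.33,.012)[:2]; print(n,p.round(3),'box',(R.T@(p-b)).round(3))
sd=load('side0')
print('side',[((proj(sd,[*(b+R@np.array(q[:2])),q[2]])-[220,170])*4).round(0) for q in [(0,-.054,.052),(-.055,-.006,.052),(-.04,.105,.04),(.04,.105,.04),(-.04,-.105,.04),(.04,-.105,.04)]])
E
```

```text
[ 21 162 254]
pad px ((313.0, 258.0), (16.0, 16.0), 90.0) [0.4371 0.2863 0.052 ]
seat [0.46476818 0.21915224]
tab [0.43828486 0.28717896]
cut [0.431 0.327] box [-0.08   0.026]
cutmid [0.434 0.352] box [-0.089  0.05 ]
plugL [0.389 0.236] box [-0.075 -0.074]
plugR [0.368 0.188] box [-0.071 -0.127]
gT [0.461 0.108] box [ 0.048 -0.154]
gB [0.399 0.152] box [-0.027 -0.144]
st [0.539 0.169] box [ 0.089 -0.064]
stknob [0.547 0.16 ] box [ 0.1   -0.068]
drvtip [0.565 0.214] box [ 0.091 -0.012]
drv [0.596 0.281] box [0.088 0.062]
drvend [0.625 0.357] box [0.078 0.142]
side [array([372., 219.]), array([253., 169.]), array([295.,  83.]), array([448.,  79.]), array([277., 310.]), array([469., 305.])]
```

The two views agree on the box: origin (0.490, 0.267), yaw -0.482. Before choosing the tool heading, I'll check the clamp handle's height against the gripper body, then work out the first shift.

```bash
cat >> h.py <<'E'
from scipy.spatial.transform import Rotation as Ro
b=np.array([.4895,.2668]); th=-.482
RB=np.array([[np.cos(th),-np.sin(th)],[np.sin(th),np.cos(th)]])
def togo(bx,by,z,ref=None):
    o=robot.get_obs(); p=np.array(o['tool_pos']); R=Ro.from_euler('xyz',o['ee_rot']).as_matrix()
    g=np.array([*(b+RB@np.array([bx,by])),z])
    d=R.T@(g-p)*1000
    a=np.arctan2(R[1,0],R[0,0]); da=(th+np.pi/2-a)
    print('t',round(float(o['time']),2),'tcp',p.round(4),'box',(RB.T@(p[:2]-b)*1000).round(1),'shift',d.round(1),'toolyaw',round(-da,3),'F',np.round(o['wrist_force'],1),'w',o['width'])
E
python3 - <<'E'
from h import *
s=load('top0');d=load('side0')
u=np.array([615,513])/3+[210,140]; v=np.array([222,262])/4+[220,170]
for z in (0,.05,.08,.1,.12,.15): print(z,ray(s,u,z)[:2].round(3),ray(d,v,z)[:2].round(3))
togo(-.055,-.006,.09)
E
```

```text
0 [0.343 0.104] [0.423 0.298]
0.05 [0.348 0.113] [0.395 0.224]
0.08 [0.351 0.118] [0.378 0.179]
0.1 [0.353 0.122] [0.367 0.15 ]
0.12 [0.355 0.126] [0.355 0.12 ]
0.15 [0.358 0.131] [0.338 0.075]
t 0.1 tcp [0.2083 0.5085 0.2044] box [-361.2   83.8] shift [-117.7  114.6 -296.6] toolyaw 0.093 F [-0.1 -0.3  0.5] w 0.09403953012694811
```

```bash
python3 -m handwheel '[{"delta_pos":[-6,0,-15],"yaw":0.01},{"delta_pos":[-18,0,-45],"yaw":0.02},{"delta_pos":[-32,0,-80],"yaw":0.03},{"delta_pos":[-47,0,-118],"yaw":0.04},{"delta_pos":[-62,0,-156],"yaw":0.05},{"delta_pos":[-77,0,-194],"yaw":0.06},{"delta_pos":[-92,0,-232],"yaw":0.07},{"delta_pos":[-106,0,-267],"yaw":0.08},{"delta_pos":[-115,0,-289],"yaw":0.09},{"delta_pos":[-118,0,-297],"yaw":0.093},{"delta_pos":[-118,0,-297],"yaw":0.093},{"delta_pos":[-118,0,-297],"yaw":0.093}]' 255
python3 -c "
from h import *
togo(-.055,-.006,.07)
snap('top','top1');snap('side','side1')"
```

```text
time: 1.3
tool_pos: [0.4381, 0.2875, 0.2054]
ee_rot: [-1.57, -0.0, 1.089]
wrist_force: [-0.9, -0.5, -0.0]
width: 0.0022
t 1.3 tcp [0.4381 0.2875 0.2054] box [-55.2  -5.5] shift [ -0.5 135.4  -0.3] toolyaw 0.001 F [-0.9 -0.5 -0. ] w 0.0021665990189811218
```

```bash
python3 -c "
import cv2
a=cv2.imread('pics/top1.png');b=cv2.imread('pics/side1.png')
cv2.imwrite('pics/both1.png',cv2.resize(cv2.hconcat([a[120:340,200:500],b[40:260,150:450]]),(800,293)))"
```

```text
(no output)
```

View pics/both1.png

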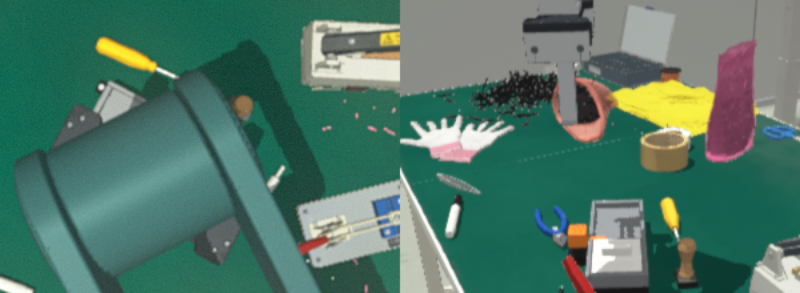

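The arm covers the box in the top view. In the side view the closed fingers hang high over the tab area, with the tip near (570,120) in the composite. The numbers say it is centred over the pad, so I'm descending.

```bash
python3 -m handwheel '[{"delta_pos":[0,15,0],"yaw":0},{"delta_pos":[0,40,0],"yaw":0},{"delta_pos":[0,70,0],"yaw":0},{"delta_pos":[0,100,0],"yaw":0},{"delta_pos":[0,122,0],"yaw":0},{"delta_pos":[0,133,0],"yaw":0},{"delta_pos":[0,136,0],"yaw":0},{"delta_pos":[0,136,0],"yaw":0},{"delta_pos":[0,136,0],"yaw":0}]'
python3 -c "
from h import *
togo(-.055,-.006,.044)
snap('side','side2');a=cv2.imread('pics/side2.png');cv2.imwrite('pics/side2z.png',cv2.resize(a[130:300,200:400],None,fx=3,fy=3))"
```

```text
time: 2.3
tool_pos: [0.4394, 0.2878, 0.0709]
ee_rot: [-1.572, -0.002, 1.089]
wrist_force: [1.3, 0.8, -0.4]
width: 0.0004
t 2.3 tcp [0.4394 0.2878 0.0709] box [-54.1  -4.6] shift [-1.5 26.9  0.9] toolyaw 0.0 F [ 1.3  0.8 -0.4] w 0.0004327398149946009
```

View pics/side2z.png

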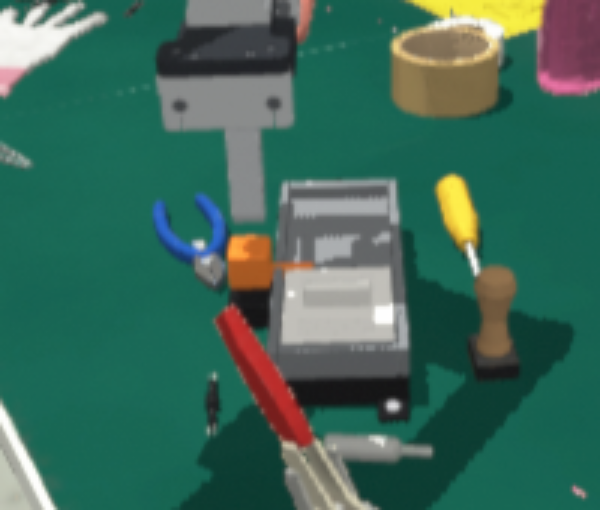

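The side view shows the closed fingertips hovering straight above the orange pad, tip around (248,218) and pad at (250,250). Pressing slowly.

```bash
python3 -m handwheel '[{"delta_pos":[-1,5,1],"yaw":0},{"delta_pos":[-1,10,1],"yaw":0},{"delta_pos":[-1,14,1],"yaw":0},{"delta_pos":[-1,17,1],"yaw":0},{"delta_pos":[-1,19,1],"yaw":0},{"delta_pos":[-1,21,1],"yaw":0},{"delta_pos":[-1,23,1],"yaw":0},{"delta_pos":[-1,25,1],"yaw":0},{"delta_pos":[-1,26,1],"yaw":0},{"delta_pos":[-1,27,1],"yaw":0},{"delta_pos":[-1,27,1],"yaw":0}]'
python3 -c "
from h import *
togo(-.055,-.006,.044)"
```

```text
time: 3.45
tool_pos: [0.437, 0.2868, 0.044]
ee_rot: [-1.57, 0.0, 1.089]
wrist_force: [-5.3, -2.9, 10.4]
width: 0.0001
t 3.45 tcp [0.437  0.2868 0.044 ] box [-55.8  -6.6] shift [ 0.6  0.  -0.8] toolyaw 0.0 F [-5.3 -2.9 10.4] w 0.00014047187840273502
```

```bash
python3 -m handwheel '[{"delta_pos":[0,1,0],"yaw":0},{"delta_pos":[0,2,0],"yaw":0},{"delta_pos":[0,2,0],"yaw":0},{"delta_pos":[0,2,0],"yaw":0}]'
python3 -c "
from h import *
togo(-.055,-.006,.044)"
```

```text
time: 3.85
tool_pos: [0.437, 0.2869, 0.0438]
ee_rot: [-1.571, -0.0, 1.089]
wrist_force: [-8.4, -4.5, 16.7]
width: 0.0002
t 3.85 tcp [0.437  0.2869 0.0438] box [-55.8  -6.5] shift [ 0.5 -0.2 -0.8] toolyaw 0.0 F [-8.4 -4.5 16.7] w 0.00020081175218375372
```

It's at the stop: z 0.0438 doesn't move while the force rises to 17 N. Next: up, then over behind the ridge.

```bash
python3 -m handwheel '[{"delta_pos":[0,-5,0],"yaw":0},{"delta_pos":[0,-20,0],"yaw":0},{"delta_pos":[0,-40,0],"yaw":0},{"delta_pos":[0,-50,0],"yaw":0},{"delta_pos":[-10,-50,-7],"yaw":0},{"delta_pos":[-28,-50,-20],"yaw":0},{"delta_pos":[-48,-50,-35],"yaw":0},{"delta_pos":[-66,-50,-48],"yaw":0},{"delta_pos":[-75,-50,-54],"yaw":0},{"delta_pos":[-77,-50,-56],"yaw":0},{"delta_pos":[-77,-50,-56],"yaw":0},{"delta_pos":[-77,-50,-56],"yaw":0}]'
python3 -c "
from h import *
togo(0,-.083,.042)
snap('side','side3');a=cv2.imread('pics/side3.png');cv2.imwrite('pics/side3z.png',cv2.resize(a[130:300,200:400],None,fx=3,fy=3))"
```

```text
time: 5.05
tool_pos: [0.4511, 0.1931, 0.0903]
ee_rot: [-1.57, -0.0, 1.089]
wrist_force: [-0.6, -0.2, -0.0]
width: 0.0008
t 5.05 tcp [0.4511 0.1931 0.0903] box [  0.1 -83.1] shift [ 0.1 48.3  0.1] toolyaw 0.001 F [-0.6 -0.2 -0. ] w 0.0008226560172769853
```

View pics/side3z.png

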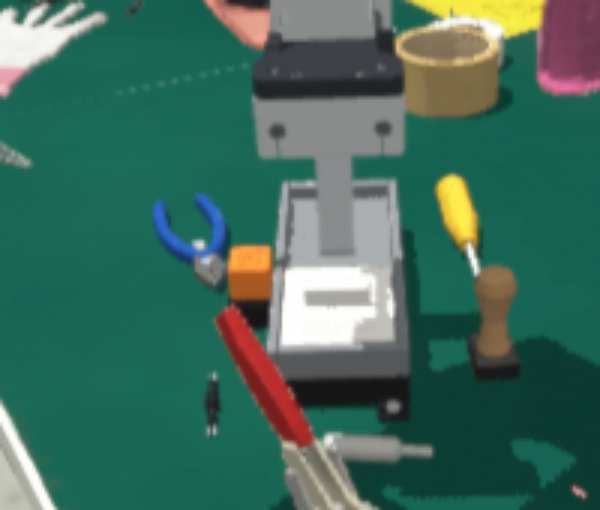

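The pad now sits lower (top edge near y=246, was 236), so the tab stayed down, and the fingers are over the box's middle line. I'll check where the tip should project before lowering.

```bash
python3 -c "
from h import *
s=load('side3')
f=lambda x,y,z:((proj(s,[*(b+RB@np.array([x,y])),z])-[200,130])*3).round(0)
print('tip face -y',f(0,-.0956,.0903),'+y',f(0,-.0706,.0903),'lowered',f(0,-.0956,.042),f(0,-.0706,.042),'ridge rear bottom',f(0,-.058,.038),f(0,-.058,.052))
print(f(-.008,-.0956,.0903),f(.008,-.0956,.0903))"
```

```text
tip face -y [337. 264.] +y [337. 242.] lowered [339. 338.] [339. 314.] ridge rear bottom [339. 309.] [339. 288.]
[322. 264.] [351. 264.]
```

```bash
python3 -m handwheel '[{"delta_pos":[0,10,0],"yaw":0},{"delta_pos":[0,25,0],"yaw":0},{"delta_pos":[0,37,0],"yaw":0},{"delta_pos":[0,44,0],"yaw":0},{"delta_pos":[0,47,0],"yaw":0},{"delta_pos":[0,48,0],"yaw":0},{"delta_pos":[0,48,0],"yaw":0}]'
python3 -c "
from h import *
togo(0,.03,.042)
snap('side','side4');a=cv2.imread('pics/side4.png');cv2.imwrite('pics/side4z.png',cv2.resize(a[130:300,200:400],None,fx=3,fy=3))"
```

```text
time: 5.8
tool_pos: [0.4515, 0.1927, 0.0428]
ee_rot: [-1.571, -0.0, 1.089]
wrist_force: [0.3, -0.4, 0.2]
width: 0.0003
t 5.8 tcp [0.4515 0.1927 0.0428] box [  0.7 -83.3] shift [113.3   0.8   0.6] toolyaw 0.0 F [ 0.3 -0.4  0.2] w 0.0003249063761650306
```

View pics/side4z.png

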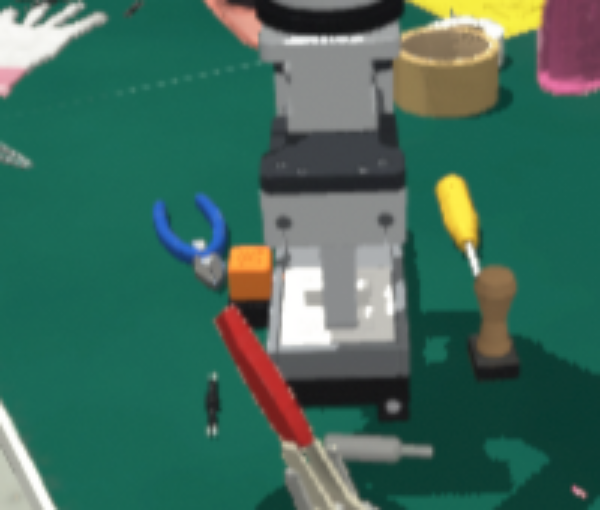

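The finger is down in front of (behind, in box terms) the ridge, with no contact force. Pushing.

```bash
python3 -m handwheel '[{"delta_pos":[3,0,0],"yaw":0},{"delta_pos":[6,0,0],"yaw":0},{"delta_pos":[9,0,0],"yaw":0},{"delta_pos":[12,0,0],"yaw":0},{"delta_pos":[15,0,0],"yaw":0},{"delta_pos":[18,0,0],"yaw":0},{"delta_pos":[21,0,0],"yaw":0},{"delta_pos":[24,0,0],"yaw":0},{"delta_pos":[28,0,0],"yaw":0},{"delta_pos":[32,0,0],"yaw":0},{"delta_pos":[36,0,0],"yaw":0},{"delta_pos":[40,0,0],"yaw":0}]'
python3 -c "
from h import *
togo(0,.03,.042)
snap('side','side5');a=cv2.imread('pics/side5.png');cv2.imwrite('pics/side5z.png',cv2.resize(a[130:300,200:400],None,fx=3,fy=3))"
```

```text
time: 7.05
tool_pos: [0.4699, 0.2284, 0.0425]
ee_rot: [-1.571, -0.0, 1.089]
wrist_force: [-0.8, -1.5, 0.2]
width: 0.0002
t 7.05 tcp [0.4699 0.2284 0.0425] box [  0.5 -43.1] shift [73.1  0.5  0.4] toolyaw 0.0 F [-0.8 -1.5  0.2] w 0.00023243939855132332
```

View pics/side5z.png

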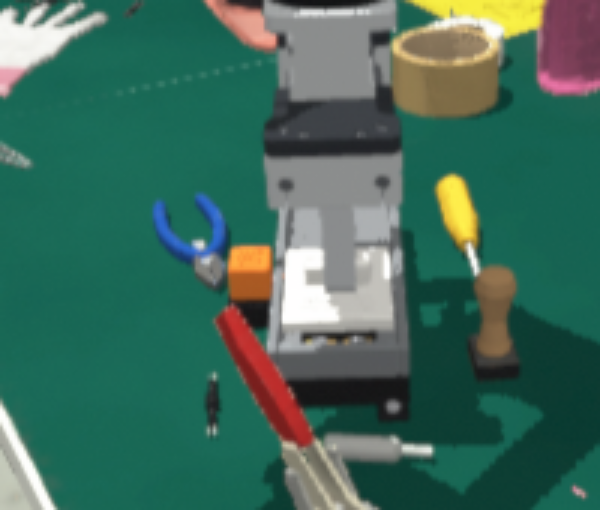

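The cover has passed the tooth and lies flat, and brass terminals are showing at (340,338). Continuing.

```bash
python3 -m handwheel '[{"delta_pos":[4,0,0],"yaw":0},{"delta_pos":[8,0,0],"yaw":0},{"delta_pos":[13,0,0],"yaw":0},{"delta_pos":[18,0,0],"yaw":0},{"delta_pos":[23,0,0],"yaw":0},{"delta_pos":[28,0,0],"yaw":0},{"delta_pos":[33,0,0],"yaw":0},{"delta_pos":[38,0,0],"yaw":0},{"delta_pos":[43,0,0],"yaw":0},{"delta_pos":[47,0,0],"yaw":0},{"delta_pos":[50,0,0],"yaw":0},{"delta_pos":[50,0,0],"yaw":0}]'
python3 -c "
from h import *
togo(0,.03,.042)
s=snap('side','side6');a=cv2.imread('pics/side6.png');cv2.imwrite('pics/side6z.png',cv2.resize(a[130:300,200:400],None,fx=3,fy=3))
p=ray(load('side5'),np.array([336,328])/3+[200,130],.034);print('prev rear edge',RB.T@(p[:2]-b))"
```

```text
time: 8.3
tool_pos: [0.4932, 0.2728, 0.0425]
ee_rot: [-1.571, -0.001, 1.089]
wrist_force: [-0.0, -0.3, 0.1]
width: 0.0004
t 8.3 tcp [0.4932 0.2728 0.0425] box [0.4 7.1] shift [22.9  0.5  0.4] toolyaw 0.0 F [-0.  -0.3  0.1] w 0.0004177372507291465
prev rear edge [-0.00209162 -0.07251752]
```

View pics/side6z.png

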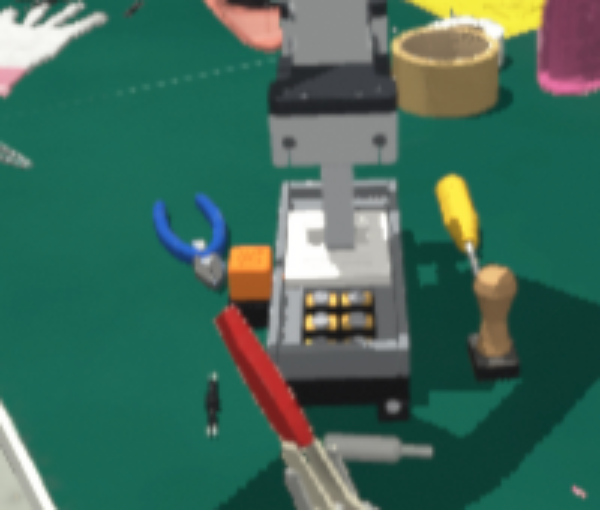

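From the previous rear edge (-72.5 mm), the cover centre leads the TCP by about 12.6 mm, so it is now at about y +20. The third terminal row is just emerging. Another 23 mm gives about +42, short of the +55 stop.

```bash
python3 -m handwheel '[{"delta_pos":[3,0,0],"yaw":0},{"delta_pos":[6,0,0],"yaw":0},{"delta_pos":[9,0,0],"yaw":0},{"delta_pos":[12,0,0],"yaw":0},{"delta_pos":[15,0,0],"yaw":0},{"delta_pos":[18,0,0],"yaw":0},{"delta_pos":[20,0,0],"yaw":0},{"delta_pos":[22,0,0],"yaw":0},{"delta_pos":[23,0,0],"yaw":0},{"delta_pos":[23,0,0],"yaw":0},{"delta_pos":[23,0,0],"yaw":0}]'
python3 -c "
from h import *
togo(0,.03,.042)"
python3 -m handwheel '[{"delta_pos":[-4,0,0],"yaw":0},{"delta_pos":[-10,0,0],"yaw":0},{"delta_pos":[-12,0,0],"yaw":0},{"delta_pos":[-12,-10,0],"yaw":0},{"delta_pos":[-12,-30,0],"yaw":0},{"delta_pos":[-12,-65,0],"yaw":0},{"delta_pos":[-12,-105,0],"yaw":0},{"delta_pos":[-12,-140,0],"yaw":0},{"delta_pos":[-12,-160,0],"yaw":0},{"delta_pos":[-12,-165,0],"yaw":0},{"delta_pos":[-12,-165,0],"yaw":0}]'
python3 -c "
from h import *
togo(0,.03,.042)
s=snap('side','side7');a=cv2.imread('pics/side7.png');cv2.imwrite('pics/side7z.png',cv2.resize(a[130:300,200:400],None,fx=3,fy=3))"
```

```text
time: 9.45
tool_pos: [0.5037, 0.2928, 0.0426]
ee_rot: [-1.571, -0.0, 1.089]
wrist_force: [-0.2, -0.5, 0.1]
width: 0.0003
t 9.45 tcp [0.5037 0.2928 0.0426] box [ 0.5 29.6] shift [0.4 0.6 0.5] toolyaw 0.0 F [-0.2 -0.5  0.1] w 0.00032761842179393507
time: 10.55
tool_pos: [0.4984, 0.2822, 0.2087]
ee_rot: [-1.572, -0.002, 1.089]
wrist_force: [0.9, -0.6, 0.2]
width: 0.0004
t 10.55 tcp [0.4984 0.2822 0.2087] box [ 0.7 17.8] shift [ 11.9 166.7   1. ] toolyaw 0.0 F [ 0.9 -0.6  0.2] w 0.00041587357870308673
```

View pics/side7z.png

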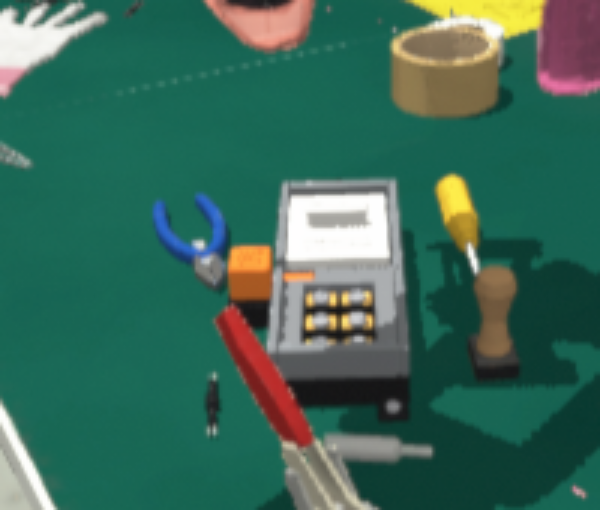

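The side view shows the cover flat on the empty half, all the screws bare, the tab down and the bystanders in place. One measurement, then I hand in.

```bash
python3 -c "
from h import *
s=load('side7')
q=lambda u,z:(RB.T@(ray(s,np.array(u)/3+[200,130],z)[:2]-b)*1000).round(1)
print('top corners box mm',[q(u,.038) for u in [(290,194),(384,192),(388,262),(285,263)]])
print('pad top centre at z .044',q((250,255),.044),'.052',q((250,255),.052))
for n in ('side0','side7'):
    im=load(n)['image']
d=cv2.absdiff(load('side0')['image'],s['image']).max(2)
for n,(x0,y0,x1,y1) in dict(stamp=(355,215,375,240),cutters=(250,193,274,226),plug=(266,252,276,278),gauge=(308,272,345,286),driver=(344,186,362,222)).items(): print(n,'changed px frac',(d[y0:y1,x0:x1]>60).mean().round(3))
robot.close_job()"
```

```text
top corners box mm [array([-33.6,  91.4]), array([31.1, 90.5]), array([30.5, -5.2]), array([-33.8,  -2.9])]
pad top centre at z .044 [-55.4  -2.1] .052 [-54.1 -16.1]
stamp changed px frac 0.122
cutters changed px frac 0.0
plug changed px frac 0.0
gauge changed px frac 0.247
driver changed px frac 0.106
the job is handed in; nothing more can be done
```

The terminal box is open: I pressed the snap tab down to its stop, then pushed the released cover by its ridge onto the empty half. The job was handed in at about 10.6 s with the arm raised clear; I was given no verdict.

- **Tab:** the fingertips stopped at z 0.044 m while the force rose to about 17 N. Later pictures still show the pad lower than at the start.
- **Cover:** it lies flat near box y +42 to +44 mm, from the tool position and the last side view, and 1–2 mm off the middle line. All the terminal screws are bare.
- **Disagreement:** the cover's rear edge, picked by hand, came out about 3–7 mm off. That makes the cover measure 94–96 mm long instead of 84 mm, which I put down to rough pixel picking at a shallow view angle. Even the low reading leaves it well past +26 mm.
- **Bystanders:** in the last side view all five look to be where they started. A pixel comparison showed no change for the cutters and connector, but 11–25% of pixels changed for the stamp, screwdriver and gauge. I take that to be the arm's moving shadow, because I saw no shift and felt no contact; I didn't measure their positions again.

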